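Knock a stuck relay module out of its assembly nest

ROBOT

A 6-joint arm with a two-finger parallel gripper is mounted at the origin on the work surface. World frame = base frame: x ahead of the robot, y to its left, z up, the work surface at z = 0. Lengths are in m, angles in rad, forces in N, time in s.
With the tool pointing down it reaches from about 0.35 to 0.775 m from the base axis. Payload 5.5 kg.
Tool frame: the origin (TCP) lies on the centre line of the jaws, within the pads' length; the fingertips stand 22 mm ahead of it and the grasp point (between the pads) lies 3 mm ahead of it (finger_overhang is the distance from the TCP to the fingertips, in m); z points along the fingers, y is the line along which they close (so a half turn about z gives the same grasp; the last joint's range is limited). The gripper opens to 85 mm and grips with 20 to 120 N. Pads are 22 mm wide; open, the fingers measure 114 mm over their backs; the gripper's body (76 mm by 85 mm) begins 54 mm behind the grasp point. The pads swing forward as they close: fully open they stand 13 mm farther back than shut.
Start: joints at [-1.483, 0.313, 0.046, 1.304, 0, 1.431], TCP at [0.13, -0.56, 0.214] pointing down, gripper open.
Joint ranges: [-2.76, 2.76], [-0.86, 1.69], [-1.03, 1.26], [-2.2, 2.34], [-1.47, 1.5], [-3.14, 3.14]. Speed limits (rad/s): [2.57, 2.57, 3.14, 3.14, 3.14, 3.14].

INTERFACE

Orientations are given as a rotation vector (axis times angle).
In Python, from plant import read_state, read_camera, sign_off, finger_overhang gives the robot as it stands.
- The arm moves only by the tool send_rows, never from a script. Its argument "steps" is a list of rows, each an object of numbers: "x", "y", "z": the shift along the tool's x, y, z in m; "spin": the turn about the tool's z in degrees. A call has 1 to 8 rows; each row is the pose to reach, as a shift and turn from the pose commanded when the call began, along the tool's axes at that moment; what a row does not reach only later rows make up. A row lasts 1/10 s, in which the tool goes at most 50 mm and 8.59 degrees, less where a joint would pass 70% of its speed; a pose out of reach is approached as far as the arm can. A call with a gripper value outside its range is refused whole. "hand" is the finger opening in m, from 0 to 0.0854, set as the call begins (left out, the last holds). The fingers move at their own pace and stop on an object; "force" is the grip in N (left out, the last holds). Time passes only in rows, so rows that repeat a pose let the fingers close. It gives the time, the measured TCP pose, the force, the opening and the grip force at its end, in the units of the state.
- read_state(): the state, without advancing time (a new reading comes with each control period).
- read_camera(name): name is "scene" or "top" or "wrist"; returns a dict with "image" (400x640x3 uint8, red, green, blue), "vfov" (degrees; the focal length in pixels is half the picture's height over the tangent of half this angle, whatever the lens; pixels are square), "cx", "cy" (the principal point, pixels), "world_from_camera" (4x4, takes a point from camera to world coordinates); the wrist camera has in their place "mount" (4x4, takes a point from camera to tool coordinates, whose origin is the TCP and whose axes are the flange's). Camera axes: x right, y down, z forward; pixel columns grow to the right and rows downward; lengths in m; the calibration is good to about 2 mm. The wrist camera is an equidistant fisheye: a pixel r from the principal point sees the ray r / f radians off the axis. A picture is of the moment at which its call begins: read the wrist's pose just before it. There is no depth.
- sign_off(): hands the job in; it is judged then, once.
The state is a dict: "time": time; "qpos": joint angles; "qvel": joint speeds; "joint_torque": joint torques, N m; "eef_pos": TCP position; "orientation": TCP orientation; "wrist_force": force on the tool from outside, world axes, zero at the start; "ft_torque": the same for the moment, N m; "opening": finger opening in m; "grip_force": force on a finger pad.
Only numpy, scipy, OpenCV 4.12 (cv2) and the standard library are available. Lean on these libraries where they do the work, as an engineer would, in place of code of your own. Each camera call takes 0.05 s, during which the arm holds its last target. There are 200 camera calls.

TASK

The yellow relay module is stuck flush in the nest of the blue-based knockout jig: with the red knob of the ejector, feel gently under the nest for the spot where its hidden rod enters the hole, and push the rod up through it until the module stands clearly proud of the nest, never forcing the rod hard against the nest or the module. Then pull the module out and lower it into the black tray, flat on its underside, before letting go; leave the other things on the bench where they are.

Things in the scene. Friction and masses are not known exactly. Their poses are not given: they have to be found in the camera images.
- jig: Knockout jig fixed to the bench. Origin: on the bench under the nest's middle; z up. Blue base plate 150 (y) x 8 mm thick, from x=-120 to x=+65 mm. On four pillars stands the aluminium nest frame, 84 (x) x 140 (y) mm, top at z=118 mm, with a 42 (x) x 46 (y) mm pocket in its middle, 28 mm deep, floor at z=90 mm.
- nest_top (a point): Middle of the pocket's mouth, at jig z=118 mm. Two sprung rubber pads high in the pocket's x walls pinch the module, about 7 N each: raising it takes about 8 to 15 N, and they still hold it up, proud of the frame, when the rod is lowered again. Only 3 mm screw heads stand on the frame, near its corners.
- sole: Bottom plate of the nest, 80 (x) x 90 (y) x 10 mm, hidden behind skirts (down to jig z=76 mm) and, on all sides but the robot's, grey guards down to the base. Origin: middle of its underside, at jig z=80 mm, under the pocket's middle; axes those of the jig. Exactly there is its 13 mm square through hole for the rod.
- knob (a point): Middle of the ejector's red upright knob, 22 mm diameter and 40 mm tall, gripped from above. It stands 95 mm from the nest's middle on the jig's -x side, on a post; at rest its middle is at z=125 mm. It moves only along the jig's y (with the carriage) and up and down (with the riser). The arm end under the nest always has the knob's jig y.
- carriage (a joint): Sideways position of the ejector along the jig's +y, -35 to +35 mm; 0 = arm end under the nest's middle. About 1 N of friction, stays where it is left. The rod finds the hole somewhere between -12 and +12 mm.
- riser: The sliding ejector: knob, post and arm reaching under the nest to jig x=0, carrying the rod. Origin: foot of the post, 110 mm below the knob's middle. Rise 0 to 46 mm (hard stops); 0.3 kg, sinks back when let go. At about 7 mm of rise the rod meets the plate, or through the hole the module at 17 mm; it yields 6 mm, then pushes solidly: 46 mm of rise lifts the module about 23 mm.
- ejector_end (a point): Middle of the arm's end under the nest, jig x=0. The upright brass rod (10 mm diameter, 2 mm domed end, tip 48 mm above this point) is clamped in a cross slot, somewhere within 12 mm either side of this point along jig y: each time different, hidden by the nest, not measured. It yields on a spring from 1.5 N, 0.9 N per mm, solid after 6 mm (7 N).
- module: Relay module, a block 40 (x) x 44 (y) x 26 (z) mm, yellow, two thin brass strips on top, about 90 g. Origin: centre of its underside. It starts down on the pocket floor, its top 2 mm below the frame's top, so it cannot be gripped there; its axes are those of the jig.
- tray_black: Black open tray, 160 (x) x 130 (y) x 32 mm high outside, walls and floor 4 mm, fixed to the bench. Origin: centre of its underside. The module goes in here.
- tray_blue: Blue tray of the same size, fixed, not to be used. Origin: centre of its underside.
- screwdriver: Screwdriver with a green handle, 170 mm long, lying loose. Bystander.
- flux: White bottle with a red cap, 44 mm diameter, 120 mm tall, loose. Origin: centre of its underside. Bystander.
- tin: Clear jar with a blue lid, 68 mm diameter, 60 mm tall, loose. Origin: centre of its underside. Bystander.
- spool: Solder spool, 64 mm diameter, 40 mm tall, loose. Origin: centre of its underside. Bystander.
- fan: Black cooling fan lying flat, 80 x 80 x 25 mm, loose. Origin: centre of its underside. Bystander.
- board: Green circuit board with components, 120 x 90 x 22 mm, loose. Origin: centre of its underside. Bystander.
There are look-alikes about, which are no part of the job. Of the things like the module, leave any that is brown or grey; of the rest the larger one is meant.

How it is judged:
On the way, in this order (a step that is already met when the one before it is completed fails the run):
1. the rod, pushed up through the hole, holds the module at least 10 mm above the pocket floor, the fingers not on the module (z of module in the frame of jig above 0.1 m and contact force between riser and module above 0.3 N and contact force between the fingers and module below 0.1 N and horizontal distance between module and jig below 0.006 m), for 0.2 s.
2. the module, still in the fingers, is lowered into the black tray, to within 10 mm of its floor (contact force between the fingers and module above 0.5 N and x of module in the frame of tray_black between -0.076 and 0.076 m and y of module in the frame of tray_black between -0.061 and 0.061 m and z of module in the frame of tray_black below 0.014 m), for 0.1 s.
At the end, for the whole second after the job is handed in: The module lies at rest in the black tray, flat on its underside on the tray's floor (tilt under 0.12 rad, underside within 6 mm of the floor), released (x of module in the frame of tray_black between -0.076 and 0.076 m and y of module in the frame of tray_black between -0.061 and 0.061 m and z of module in the frame of tray_black between 0 and 0.01 m and angle between module's own z axis and vertical below 0.12 rad and linear speed of module below 0.02 m/s and contact force between the fingers and module below 0.1 N); the robot touches nothing.
It fails at once if the rod bears on the bottom plate or on the module with more than 22 N (contact force between riser and sole above 22 N or contact force between riser and module above 22 N).
It fails at once if one of the loose things on the bench (screwdriver, bottle, jar, spool, fan, board) is moved more than 30 mm (distance of any of screwdriver, flux, tin, spool, fan, board from where it was at the start of the episode above 0.03 m).
It also fails if it takes over 61 s, if anything falls off the work surface, if the arm or the gripper's body presses on something with over 40 N, if the wrist force passes 120 N, or if a joint passes its speed limit or range.

## Working session

There is one attempt and no reset: what is moved stays moved. The work goes in short steps, Python scripts to look and compute and a tool call to move; the robot and the scene stay as the last step left them, time stands still between calls to the robot, and variables do not carry over. Pictures are saved under pics/ and viewed, at most 10 in all, crops included, and the job is handed in when it is done.

Besides the shell and the picture viewer there is one more tool, called after "Emit:" by a JSON object that holds its "api" and its "payload", one argument or row to a line. send_rows: Moves the arm, as the interface text tells. Its arguments: {"type":"object","properties":{"steps":{"type":"array"},"hand":{"type":"number"},"force":{"type":"number"}},"required":["steps"]}

```bash
mkdir -p pics; python3 - <<'E'
from plant import *
import cv2
s=read_state(); print(s)
for n in ("scene","top"):
    c=read_camera(n); cv2.imwrite(f"pics/{n}0.png",c["image"][:,:,::-1]); print(n,c["vfov"],c["cx"],c["cy"],c["world_from_camera"])
E
```

```text
{'time': 0.0, 'qpos': array([-1.48261067e+00,  3.14016536e-01,  4.49690424e-02,  1.30357808e+00,
       -1.75445185e-05,  1.43119054e+00]), 'qvel': array([ 0.0002205 , -0.00025725,  0.00156338,  0.00094096,  0.00214159,
        0.00078468]), 'joint_torque': array([ 9.72082926e-04, -4.80629325e+01,  2.98529953e+01,  1.94372825e-02,
       -4.02616411e-05,  3.31469316e-06]), 'eef_pos': array([ 0.12978432, -0.5596092 ,  0.21329564]), 'orientation': array([-3.11942068e+00, -3.56833016e-01, -4.62898310e-05]), 'wrist_force': array([-0.36631192, -0.84748291, -0.20055226]), 'ft_torque': array([-0.00112572, -0.00918053,  0.01605972]), 'grip_force': 0.0, 'opening': 0.08534646155946396}
scene 48.95302835592007 320.1056994253073 204.82733929989251 [[ 0.03626119  0.74601292 -0.66494349  1.35859897]
 [ 0.99920393 -0.03813939  0.0117     -0.01765084]
 [-0.01663219 -0.6648384  -0.74680203  1.02967775]
 [ 0.          0.          0.          1.        ]]
top 52.49033614819088 326.27387023363934 199.39851168968923 [[-2.60827137e-02 -9.97749358e-01  6.17730616e-02  4.54536081e-01]
 [-9.99500830e-01  2.71306726e-02  1.61869440e-02  9.36689633e-04]
 [-1.78264577e-02 -6.13200269e-02 -9.97958953e-01  1.24951142e+00]
 [ 0.00000000e+00  0.00000000e+00  0.00000000e+00  1.00000000e+00]]
```

View pics/top0.png

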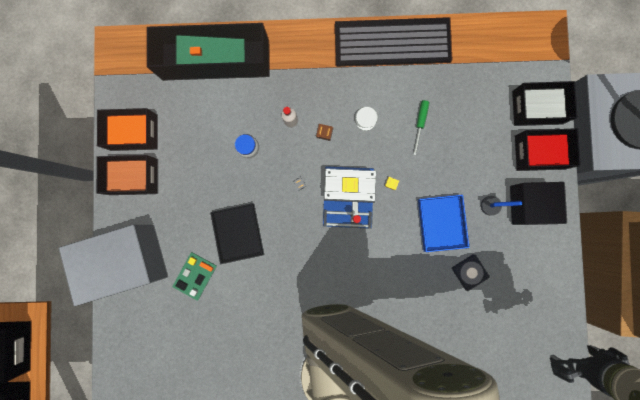

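View pics/scene0.png

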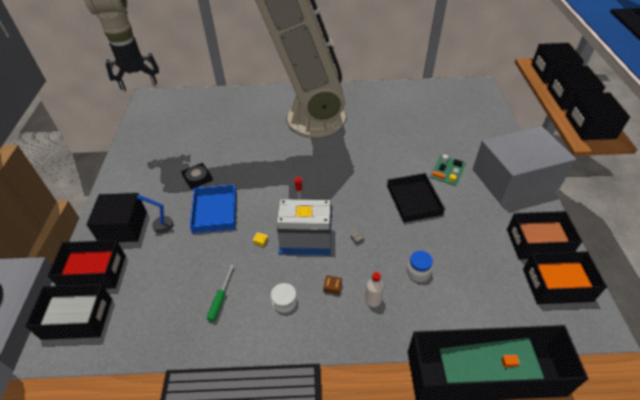

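Top view: frame with the flush yellow module at (350,185), red knob at about (357,219), black tray at (237,233). Module candidates are the nest block (350,185), a smaller loose yellow one (392,183), a brown one (325,131) and a grey one (299,183). I choose the nest block and will check it in a crop.

```bash
cat > h.py <<'E'
import numpy as np, cv2
from plant import *
from scipy.spatial.transform import Rotation as R
def ray(c,uv,T=None):
    uv=np.atleast_2d(uv).astype(float); f=200/np.tan(np.radians(c["vfov"]/2))
    d=(uv-[c["cx"],c["cy"]])/f
    if T is None: T=c["world_from_camera"]; v=np.c_[d,np.ones(len(d))]
    else:
        r=np.linalg.norm(d,axis=1,keepdims=True)+1e-12; v=np.c_[d/r*np.sin(r),np.cos(r)]
    return T[:3,3], v@T[:3,:3].T
def atz(c,uv,z,T=None):
    o,v=ray(c,uv,T); return (o+v*((z-o[2])/v[:,2])[:,None])
def wrist():
    s=read_state(); c=read_camera("wrist"); T=np.eye(4); T[:3,:3]=R.from_rotvec(s["orientation"]).as_matrix(); T[:3,3]=s["eef_pos"]
    return c,T@c["mount"]
def rect(p):
    (cx,cy),(w,h),a=cv2.minAreaRect(p[:,:2].astype(np.float32)*1000); return np.round([cx,cy,w,h,a],1)
E
python3 - <<'E'
from h import *
c=read_camera("top"); im=c["image"].astype(int); r,g,b=im[...,0],im[...,1],im[...,2]
def comp(m,z,box):
    k=np.zeros(m.shape,np.uint8); x0,y0,x1,y1=box; k[y0:y1,x0:x1]=m[y0:y1,x0:x1]
    n,l,st,ce=cv2.connectedComponentsWithStats(k); i=1+np.argmax(st[1:,4]); ys,xs=np.nonzero(l==i)
    return rect(atz(c,np.c_[xs,ys],z)), st[i]
print("frame",comp((r>150)&(g>150)&(b>150),.118,(315,160,385,205)))
print("mod",comp((r>150)&(g>130)&(b<110),.116,(335,170,365,200)))
print("knob",comp((r>120)&(g<70)&(b<70),.145,(340,200,375,230)))
print("tray",comp((r<70)&(g<70)&(b<70),.03,(205,195,270,270)))
print("small",comp((r>150)&(g>130)&(b<110),.02,(380,170,405,200)))
k=im[150:270,200:400].astype(np.uint8)[:,:,::-1]; cv2.imwrite("pics/crop.png",cv2.resize(k,None,fx=4,fy=4,interpolation=2))
E
```

```text
frame (array([564.7, -48.4, 144.4,  84.9,  86.9]), array([ 324,  169,   53,   32, 1239], dtype=int32))
mod (array([566.2, -46.9,  42.1,  39.4,  88.4]), array([342, 177,  16,  15, 226], dtype=int32))
knob (array([467.4, -60.5,  16.3,  16.3,  88.5]), array([353, 216,   7,   7,  42], dtype=int32))
tray (array([437. , 293.4, 159.2, 132.6,  10.4]), array([ 211,  203,   53,   61, 2332], dtype=int32))
small (array([ 574.7, -178.2,   33.5,   32.8,   69.6]), array([385, 177,  14,  13, 122], dtype=int32))
```

View pics/crop.png

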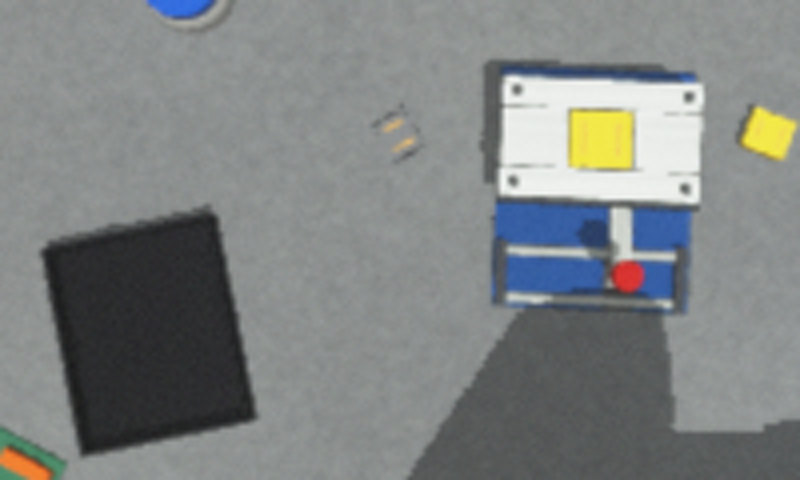

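The crop confirms it: the larger yellow block with two strips sits in the nest, and the loose one (768,133 in the crop) is smaller. Next I work out the move to a look pose above the knob and nest.

```bash
cat >> h.py <<'E'
def go(p,yaw):
    """tool-frame shift (mm) and spin (deg) to world TCP p (m), tool-x yaw (deg)"""
    s=read_state(); M=R.from_rotvec(s["orientation"]).as_matrix(); d=M.T@(np.array(p)-s["eef_pos"])*1000
    y=np.degrees(np.arctan2(M[1,0],M[0,0])); print("shift mm",np.round(d,1),"spin",round((-(yaw-y)+180)%360-180,2),"tilt",np.round(M[:2,2],3),"t",round(s["time"],2))
E
python3 - <<'E'
from h import *
print(finger_overhang); print(read_camera("wrist")["mount"],read_camera("wrist")["vfov"])
go((.467,-.057,.26),176.9)
E
```

```text
0.022
[[-5.87268391e-05 -9.44859215e-01 -3.27476809e-01  8.46841102e-02]
 [ 9.99999973e-01  1.78298906e-05 -2.30775346e-04  6.18443363e-04]
 [ 2.23889088e-04 -3.27476813e-01  9.44859189e-01 -1.60520142e-01]
 [ 0.00000000e+00  0.00000000e+00  0.00000000e+00  1.00000000e+00]] 65.70646984690485
shift mm [ 442.1 -413.8  -45.8] spin -163.85 tilt [-0.     0.001] t 0.25
```

Emit:
{"api": "send_rows", "payload": {
  "steps": [
    {"x": 0.442, "y": -0.414, "z": -0.046, "spin": -164},
    {"x": 0.442, "y": -0.414, "z": -0.046, "spin": -164},
    {"x": 0.442, "y": -0.414, "z": -0.046, "spin": -164},
    {"x": 0.442, "y": -0.414, "z": -0.046, "spin": -164},
    {"x": 0.442, "y": -0.414, "z": -0.046, "spin": -164},
    {"x": 0.442, "y": -0.414, "z": -0.046, "spin": -164},
    {"x": 0.442, "y": -0.414, "z": -0.046, "spin": -164},
    {"x": 0.442, "y": -0.414, "z": -0.046, "spin": -164}
  ],
  "hand": 0.055
}}

```text
time: 1.05
eef_pos: [0.3525, -0.2271, 0.2448]
orientation: [2.368, 2.063, 0.0]
wrist_force: [0.4, -0.3, 0.0]
opening: 0.0549
grip_force: 0.0
```

```bash
python3 -c "
from h import *
go((.467,-.057,.26),176.9)"
```

```text
shift mm [184.1  90.1 -15.2] spin -94.77 tilt [ 0.001 -0.001] t 1.05
```

Emit:
{"api": "send_rows", "payload": {
  "steps": [
    {"x": 0.184, "y": 0.09, "z": -0.015, "spin": -94.8},
    {"x": 0.184, "y": 0.09, "z": -0.015, "spin": -94.8},
    {"x": 0.184, "y": 0.09, "z": -0.015, "spin": -94.8},
    {"x": 0.184, "y": 0.09, "z": -0.015, "spin": -94.8},
    {"x": 0.184, "y": 0.09, "z": -0.015, "spin": -94.8},
    {"x": 0.184, "y": 0.09, "z": -0.015, "spin": -94.8},
    {"x": 0.184, "y": 0.09, "z": -0.015, "spin": -94.8},
    {"x": 0.184, "y": 0.09, "z": -0.015, "spin": -94.8}
  ]
}}

```text
time: 1.85
eef_pos: [0.4672, -0.0591, 0.2593]
orientation: [-0.787, -3.041, 0.0]
wrist_force: [-1.4, -0.2, 0.5]
opening: 0.0549
grip_force: 0.0
```

Emit:
{"api": "send_rows", "payload": {
  "steps": [
    {"spin": -26},
    {"spin": -26},
    {"spin": -26},
    {"spin": -26},
    {"spin": -26}
  ]
}}

```text
$.steps[0]: bad value
```

```bash
python3 - <<'E'
from h import *
go((.467,-.057,.26),176.9)
c,T=wrist(); cv2.imwrite("pics/w1.png",c["image"][:,:,::-1])
im=c["image"].astype(int); r,g,b=im[...,0],im[...,1],im[...,2]
def comp(m,z):
    n,l,st,ce=cv2.connectedComponentsWithStats(m.astype(np.uint8)); i=1+np.argmax(st[1:,4]); ys,xs=np.nonzero(l==i)
    return rect(atz(c,np.c_[xs,ys],z,T)), st[i]
print("mod",comp((r>150)&(g>130)&(b<110),.116)); print("knob",comp((r>120)&(g<70)&(b<70),.145))
E
```

```text
shift mm [ 1.1  1.7 -0.7] spin -25.93 tilt [-0. -0.] t 1.85
mod (array([566.1, -49.8,  43.5,  40.8,  86.5]), array([341, 238,  47,  42, 879], dtype=int32))
knob (array([468.1, -63.5,  18.6,  20.5,  61.3]), array([301, 189,  21,  22, 367], dtype=int32))
```

View pics/w1.png

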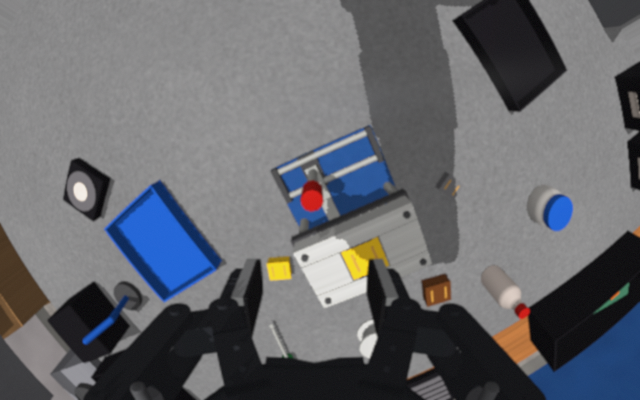

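The wrist view shows the red knob at (312,195), the module in the nest at (365,257), and no obstruction. I finish the turn and measure again.

Emit:
{"api": "send_rows", "payload": {
  "steps": [
    {"x": 0.001, "y": 0.002, "z": 0, "spin": -26},
    {"x": 0.001, "y": 0.002, "z": 0, "spin": -26},
    {"x": 0.001, "y": 0.002, "z": 0, "spin": -26},
    {"x": 0.001, "y": 0.002, "z": 0, "spin": -26},
    {"x": 0.001, "y": 0.002, "z": 0, "spin": -26}
  ]
}}

```text
time: 2.4
eef_pos: [0.4672, -0.0573, 0.2594]
orientation: [-0.102, -3.14, 0.0]
wrist_force: [0.8, -0.2, -0.4]
opening: 0.0551
grip_force: 0.0
```

```bash
python3 - <<'E'
from h import *
go((.467,-.06,.26),176.9)
c,T=wrist(); 
im=c["image"].astype(int); r,g,b=im[...,0],im[...,1],im[...,2]
def comp(m,z):
    n,l,st,ce=cv2.connectedComponentsWithStats(m.astype(np.uint8)); i=1+np.argmax(st[1:,4]); ys,xs=np.nonzero(l==i)
    return rect(atz(c,np.c_[xs,ys],z,T)), st[i]
print("mod",comp((r>150)&(g>130)&(b<110),.116));
for th in (120,170,190): print("knob",comp((r>th)&(g<70)&(b<70),.145))
k=im[120:330,200:440].astype(np.uint8)[:,:,::-1]; cv2.imwrite("pics/w2.png",cv2.resize(k,None,fx=2.8,fy=2.8,interpolation=2))
E
```

```text
shift mm [ 0.  -2.7 -0.6] spin -0.62 tilt [-0. -0.] t 2.4
mod (array([565.9, -49.6,  43.5,  41.3,  85.8]), array([ 308,  256,   40,   32, 1093], dtype=int32))
knob (array([ 588.4, -492.1,   51.5,   57.7,    0. ]), array([ 26, 277,  31,  31, 522], dtype=int32))
knob (array([ 5.883e+02, -4.915e+02,  4.890e+01,  5.280e+01,  5.000e-01]), array([ 27, 278,  29,  29, 454], dtype=int32))
knob (array([ 588.2, -491.6,   49.2,   46.6,   89.5]), array([ 28, 279,  27,  27, 405], dtype=int32))
```

View pics/w2.png

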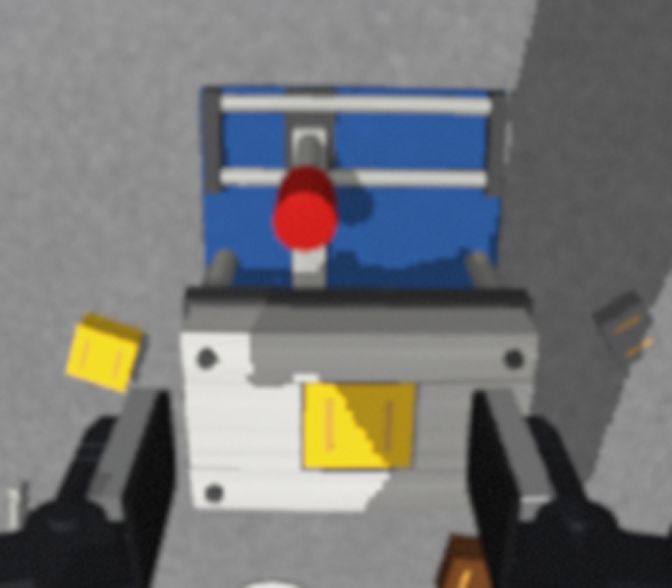

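The crop shows the knob's top disc at (305,217), and frame screws at (206,358), (513,358) and (214,493). The module fills the pocket between them.

```bash
python3 - <<'E'
from h import *
c,T=wrist()
P=np.array([[305,217]])/2.8+[200,120]
k=atz(c,P,.145,T)[0]; print("knob",k)
s=atz(c,np.array([[206,358],[513,358],[214,493]])/2.8+[200,120],.121,T); print(s, np.degrees(np.arctan2(*(s[1]-s[0])[[1,0]]))-90)
f=atz(c,np.array([[181,333],[538,333],[190,511]])/2.8+[200,120],.118,T); print(f,np.degrees(np.arctan2(*(f[1]-f[0])[[1,0]]))-90,(f[1]+f[2])/2)
go((k[0],k[1],.131),176.6)
E
```

```text
knob [ 0.46764032 -0.06280949  0.145     ]
[[ 0.52914449 -0.10588646  0.121     ]
 [ 0.53733197  0.01321738  0.121     ]
 [ 0.59272307 -0.11038832  0.121     ]] -3.932459594550892
[[ 0.51937493 -0.11493948  0.118     ]
 [ 0.5287651   0.02371709  0.118     ]
 [ 0.60406316 -0.12263547  0.118     ]] -3.874296230281061 [ 0.56641413 -0.04945919  0.118     ]
shift mm [ -0.8  -5.4 128.5] spin -0.23 tilt [-0. -0.] t 2.5
```

Emit:
{"api": "send_rows", "payload": {
  "steps": [
    {"x": -0.001, "y": -0.0055, "z": 0.05, "spin": 0.3},
    {"x": -0.001, "y": -0.0055, "z": 0.1, "spin": 0.3},
    {"x": -0.001, "y": -0.0055, "z": 0.128, "spin": 0.3},
    {"x": -0.001, "y": -0.0055, "z": 0.128, "spin": 0.3}
  ]
}}

```text
time: 2.9
eef_pos: [0.4644, -0.0619, 0.1276]
orientation: [-0.106, -3.132, -0.003]
wrist_force: [0.6, -0.2, 1.5]
opening: 0.0549
grip_force: 0.0
```

Emit:
{"api": "send_rows", "payload": {
  "steps": [
    {"x": 0, "y": 0, "z": 0, "spin": 0},
    {"x": 0, "y": 0, "z": 0, "spin": 0},
    {"x": 0, "y": 0, "z": 0, "spin": 0},
    {"x": 0, "y": 0, "z": 0, "spin": 0},
    {"x": 0, "y": 0, "z": 0, "spin": 0}
  ],
  "hand": 0.01,
  "force": 50
}}

```text
time: 3.4
eef_pos: [0.4685, -0.063, 0.1324]
orientation: [0.103, 3.138, -0.001]
wrist_force: [0.7, -0.4, 0.5]
opening: 0.0103
grip_force: 0.0
```

```bash
python3 -c "
from h import *
s=read_state(); print(s['eef_pos'],s['opening'],s['grip_force'],s['wrist_force'],s['time'])
M=R.from_rotvec(s['orientation']).as_matrix(); print(np.degrees(np.arctan2(M[1,0],M[0,0])))
print('jig', R.from_euler('z',3.9,degrees=True).apply(s['eef_pos']-[.5661,-.0496,0]))"
```

```text
[ 0.46854554 -0.06300769  0.13238487] 0.0102500201345197 0.0 [ 0.74323109 -0.39608848  0.48968778] 3.4
176.25652341257444
jig [-0.09641662 -0.02001184  0.13238487]
```

```bash
python3 -c "
from h import *
c,T=wrist(); cv2.imwrite('pics/w3.png',c['image'][:,:,::-1])
s=read_state(); print(s['eef_pos'],s['opening'],s['grip_force'],s['wrist_force'],s['time'])"
```

```text
[ 0.46835131 -0.06296829  0.13212932] 0.010161824689659916 0.0 [ 0.73980489 -0.46212083 -0.15030936] 3.45
```

View pics/w3.png

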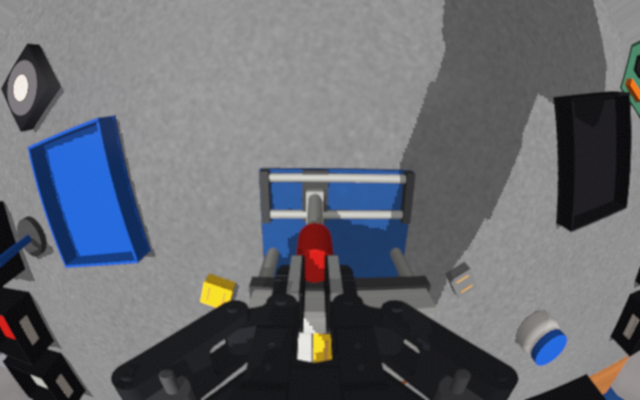

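```bash
cat >> h.py <<'E'
def proj(c,T,P):
    q=(np.atleast_2d(P)-T[:3,3])@T[:3,:3]; f=200/np.tan(np.radians(c["vfov"]/2)); n=np.linalg.norm(q[:,:2],axis=1); th=np.arctan2(n,q[:,2])
    return q[:,:2]/n[:,None]*(th*f)[:,None]+[c["cx"],c["cy"]]
E
python3 - <<'E'
from h import *
c,T=wrist(); s=read_state(); M=R.from_rotvec(s['orientation']).as_matrix()
tool=lambda p:s['eef_pos']+np.array(p)@M.T
print("tcp/tip",proj(c,T,[tool(p) for p in ([0,0,0],[0,0,.022],[.011,.005,.022],[.011,-.005,.022],[.011,.005,0])]).round(0))
J=R.from_euler('z',-3.9,degrees=True); jig=lambda p:J.apply(p)+[.5661,-.0496,0]
for y in (-.02,): print("knob top/bot/axis", proj(c,T,jig([[-.095,y,.145],[-.095,y,.105],[-.106,y,.145],[-.106,y,.105],[-.095,y,.03]])).round(0))
print("base corners",proj(c,T,jig([[-.12,-.075,.008],[-.12,.075,.008]])).round(0), "frame edge",proj(c,T,jig([[-.042,-.07,.118],[-.042,.07,.118]])).round(0))
k=c["image"][190:370,220:420,::-1]; cv2.imwrite("pics/w4.png",cv2.resize(k,None,fx=3,fy=3,interpolation=2))
E
```

```text
tcp/tip [[315. 254.]
 [315. 238.]
 [323. 222.]
 [307. 222.]
 [324. 236.]]
knob top/bot/axis [[315. 267.]
 [315. 237.]
 [315. 250.]
 [315. 222.]
 [315. 202.]]
base corners [[257. 170.]
 [413. 171.]] frame edge [[245. 311.]
 [436. 308.]]
```

View pics/w4.png

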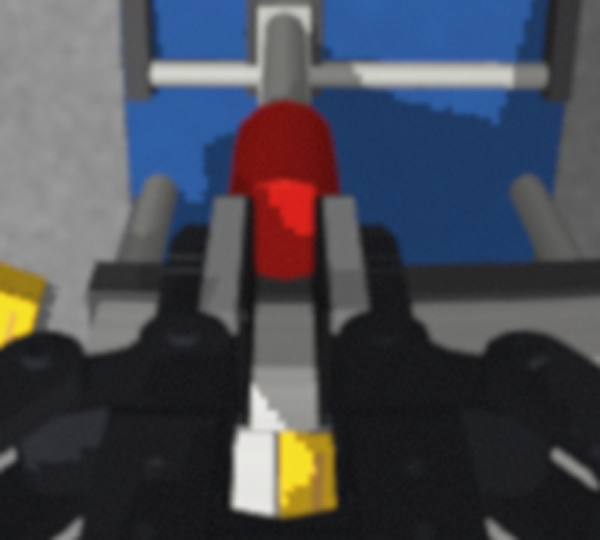

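```bash
python3 - <<'E'
from h import *
s=read_state(); M=R.from_rotvec(s['orientation']).as_matrix()
c=read_camera("scene"); im=c["image"][:,:,::-1].copy()
W=np.linalg.inv(c["world_from_camera"]); f=200/np.tan(np.radians(c["vfov"]/2))
def pj(p):
    q=W[:3,:3]@np.array(p)+W[:3,3]; return q[:2]/q[2]*f+[c["cx"],c["cy"]]
o=(240,90); k=cv2.resize(im[90:240,240:370],None,fx=4,fy=4,interpolation=2)
for z,col in ((0,(0,255,0)),(.022,(255,0,255)),(-.03,(255,255,0))):
    p=pj(s['eef_pos']+M@[0,0,z]); print(z,p.round(1)); cv2.circle(k,tuple(int(v) for v in (p-o)*4),3,col,-1)
cv2.imwrite("pics/s2.png",k); print(s['time'])
E
```

```text
0 [298.3 182. ]
0.022 [298.7 187.3]
-0.03 [297.7 174.5]
3.5
```

View pics/s2.png

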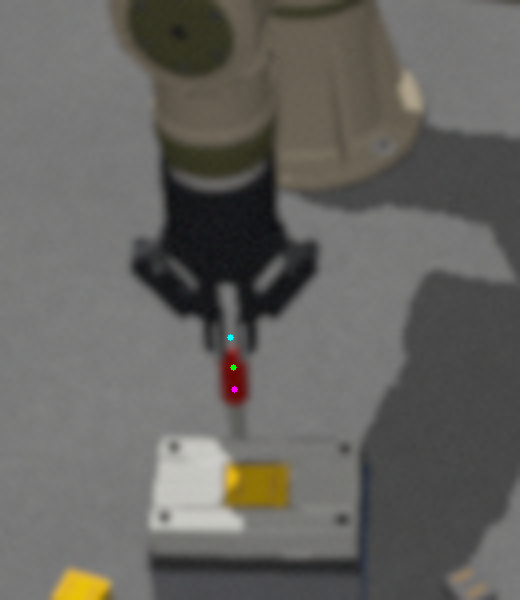

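The scene crop shows the fingers above the knob: the real tips (y≈350) sit roughly 15-30 mm behind the reported TCP, not 22 mm ahead. I'll measure the true tip position by lowering the nearly closed fingers gently onto the knob top (z = 0.145).

Emit:
{"api": "send_rows", "payload": {
  "steps": [
    {"x": 0, "y": 0, "z": 0.002, "spin": 0},
    {"x": 0, "y": 0, "z": 0.003, "spin": 0},
    {"x": 0, "y": 0, "z": 0.003, "spin": 0}
  ]
}}

```text
time: 3.85
eef_pos: [0.4679, -0.0628, 0.1283]
orientation: [-0.103, -3.14, 0.0]
wrist_force: [-0.1, -0.7, -0.1]
opening: 0.0097
grip_force: 0.0
```

Emit:
{"api": "send_rows", "payload": {
  "steps": [
    {"x": 0, "y": 0, "z": 0.001, "spin": 0},
    {"x": 0, "y": 0, "z": 0.002, "spin": 0},
    {"x": 0, "y": 0, "z": 0.002, "spin": 0}
  ]
}}

```text
time: 4.15
eef_pos: [0.4689, -0.0632, 0.1281]
orientation: [0.102, 3.137, -0.001]
wrist_force: [-2.2, -0.2, 10.8]
opening: 0.01
grip_force: 5.4
```

Contact came at TCP z = 0.128, so the true tips are 17 mm behind the TCP (overhang −0.017). I back off, open, descend to suit and grip the knob.

Emit:
{"api": "send_rows", "payload": {
  "steps": [
    {"x": 0, "y": 0, "z": -0.012, "spin": 0},
    {"x": 0, "y": 0, "z": -0.012, "spin": 0},
    {"x": 0, "y": 0, "z": -0.012, "spin": 0},
    {"x": 0, "y": 0, "z": -0.012, "spin": 0},
    {"x": 0, "y": 0, "z": 0.01, "spin": 0},
    {"x": 0, "y": 0, "z": 0.03, "spin": 0},
    {"x": 0, "y": 0, "z": 0.03, "spin": 0}
  ],
  "hand": 0.055
}}

```text
time: 4.85
eef_pos: [0.4655, -0.0621, 0.0938]
orientation: [-0.102, -3.134, -0.002]
wrist_force: [0.3, 0.5, -0.0]
opening: 0.055
grip_force: 0.0
```

Emit:
{"api": "send_rows", "payload": {
  "steps": [
    {"x": 0, "y": 0, "z": 0, "spin": 0},
    {"x": 0, "y": 0, "z": 0, "spin": 0},
    {"x": 0, "y": 0, "z": 0, "spin": 0},
    {"x": 0, "y": 0, "z": 0, "spin": 0},
    {"x": 0, "y": 0, "z": 0, "spin": 0},
    {"x": 0, "y": 0, "z": 0, "spin": 0}
  ],
  "hand": 0.01,
  "force": 60
}}

```text
time: 5.45
eef_pos: [0.4688, -0.0631, 0.0975]
orientation: [0.102, 3.138, -0.001]
wrist_force: [-0.9, 0.5, 6.5]
opening: 0.0206
grip_force: 58.6
```

```bash
cat >> h.py <<'E'
def st():
    a=[]
    for _ in range(2): a.append(read_state()); read_camera("top")
    s=a[-1]; print('jig',(R.from_euler('z',3.9,degrees=True).apply(s['eef_pos']-[.5661,-.0496,0])*1000).round(2),'op',round(s['opening'],4),'grip',round(s['grip_force'],1),'F',(R.from_euler('z',3.9,degrees=True).apply(np.mean([q['wrist_force'] for q in a],0))).round(2),'t',round(s['time'],2))
E
python3 -c "
from h import *
st()"
```

```text
jig [-96.17 -20.03  97.54] op 0.0204 grip 58.6 F [-0.11  0.08  5.95] t 5.5
```

Emit:
{"api": "send_rows", "payload": {
  "steps": [
    {"x": 0, "y": 0, "z": -0.003, "spin": 0},
    {"x": 0, "y": 0.004, "z": -0.003, "spin": 0},
    {"x": 0, "y": 0.007, "z": -0.003, "spin": 0},
    {"x": 0, "y": 0.007, "z": -0.003, "spin": 0}
  ]
}}

```text
time: 5.95
eef_pos: [0.4687, -0.0555, 0.0994]
orientation: [0.102, 3.14, 0.0]
wrist_force: [1.3, -0.2, -2.7]
opening: 0.0201
grip_force: 58.9
```

```bash
python3 -c "
from h import *
st()"
```

```text
jig [-96.8  -12.48  99.39] op 0.0201 grip 59.0 F [ 1.84  0.11 -2.54] t 6.0
```

Emit:
{"api": "send_rows", "payload": {
  "steps": [
    {"x": 0, "y": 0, "z": -0.002, "spin": 0},
    {"x": 0, "y": 0, "z": -0.004, "spin": 0},
    {"x": 0, "y": 0, "z": -0.004, "spin": 0},
    {"x": 0, "y": 0, "z": -0.004, "spin": 0}
  ]
}}

```text
time: 6.45
eef_pos: [0.4685, -0.0558, 0.1036]
orientation: [0.102, 3.14, 0.0]
wrist_force: [2.1, 0.7, -2.0]
opening: 0.0205
grip_force: 59.0
```

```bash
python3 -c "
from h import *
st()"
```

```text
jig [-96.91 -12.86 103.63] op 0.0203 grip 59.0 F [ 2.44  0.93 -2.35] t 6.5
```

Emit:
{"api": "send_rows", "payload": {
  "steps": [
    {"x": 0, "y": 0, "z": -0.002, "spin": 0},
    {"x": 0, "y": 0, "z": -0.003, "spin": 0},
    {"x": 0, "y": 0, "z": -0.004, "spin": 0},
    {"x": 0, "y": 0, "z": -0.004, "spin": 0}
  ]
}}

```text
time: 6.95
eef_pos: [0.4686, -0.0559, 0.1074]
orientation: [0.102, 3.14, 0.0]
wrist_force: [3.8, 0.9, -6.0]
opening: 0.0201
grip_force: 58.9
```

```bash
python3 -c "
from h import *
st()"
```

```text
jig [-96.89 -12.92 107.44] op 0.0202 grip 58.9 F [ 3.99  1.09 -5.75] t 7.0
```

Free load is −2.5 N and plate contact at ~9.9 mm rise is −5.8 N. Now lift-and-shift probes at 2.5 mm spacing, each safe on the spring.

Emit:
{"api": "send_rows", "payload": {
  "steps": [
    {"x": 0, "y": 0, "z": 0.004, "spin": 0},
    {"x": 0, "y": 0.0025, "z": 0.004, "spin": 0},
    {"x": 0, "y": 0.0025, "z": 0.002, "spin": 0},
    {"x": 0, "y": 0.0025, "z": 0, "spin": 0},
    {"x": 0, "y": 0.0025, "z": 0, "spin": 0},
    {"x": 0, "y": 0.0025, "z": 0, "spin": 0}
  ]
}}

```text
time: 7.65
eef_pos: [0.4687, -0.0535, 0.1076]
orientation: [0.103, 3.14, -0.001]
wrist_force: [4.3, -1.6, -5.3]
opening: 0.0202
grip_force: 59.1
```

Emit:
{"api": "send_rows", "payload": {
  "steps": [
    {"x": 0, "y": 0, "z": 0.004, "spin": 0},
    {"x": 0, "y": 0.0025, "z": 0.004, "spin": 0},
    {"x": 0, "y": 0.0025, "z": 0.002, "spin": 0},
    {"x": 0, "y": 0.0025, "z": 0, "spin": 0},
    {"x": 0, "y": 0.0025, "z": 0, "spin": 0},
    {"x": 0, "y": 0.0025, "z": 0, "spin": 0}
  ]
}}

```text
time: 8.25
eef_pos: [0.4688, -0.0507, 0.1075]
orientation: [0.102, 3.14, 0.001]
wrist_force: [4.2, 0.3, -5.5]
opening: 0.0205
grip_force: 59.0
```

Emit:
{"api": "send_rows", "payload": {
  "steps": [
    {"x": 0, "y": 0, "z": 0.004, "spin": 0},
    {"x": 0, "y": 0.0025, "z": 0.004, "spin": 0},
    {"x": 0, "y": 0.0025, "z": 0.002, "spin": 0},
    {"x": 0, "y": 0.0025, "z": 0, "spin": 0},
    {"x": 0, "y": 0.0025, "z": 0, "spin": 0},
    {"x": 0, "y": 0.0025, "z": 0, "spin": 0}
  ]
}}

```text
time: 8.85
eef_pos: [0.469, -0.0483, 0.1075]
orientation: [0.102, 3.14, 0.0]
wrist_force: [5.0, -0.8, -6.1]
opening: 0.0201
grip_force: 59.0
```

Emit:
{"api": "send_rows", "payload": {
  "steps": [
    {"x": 0, "y": 0, "z": 0.004, "spin": 0},
    {"x": 0, "y": 0.0025, "z": 0.004, "spin": 0},
    {"x": 0, "y": 0.0025, "z": 0.002, "spin": 0},
    {"x": 0, "y": 0.0025, "z": 0, "spin": 0},
    {"x": 0, "y": 0.0025, "z": 0, "spin": 0},
    {"x": 0, "y": 0.0025, "z": 0, "spin": 0}
  ]
}}

```text
time: 9.45
eef_pos: [0.4692, -0.0458, 0.1075]
orientation: [0.102, 3.14, 0.0]
wrist_force: [5.2, -1.0, -6.3]
opening: 0.0205
grip_force: 59.0
```

```bash
python3 -c "
from h import *
st()"
```

```text
jig [-96.98  -2.82 107.52] op 0.0205 grip 59.0 F [ 5.16  0.05 -6.12] t 9.5
```

Emit:
{"api": "send_rows", "payload": {
  "steps": [
    {"x": 0, "y": 0, "z": 0.004, "spin": 0},
    {"x": 0, "y": 0.0025, "z": 0.004, "spin": 0},
    {"x": 0, "y": 0.0025, "z": 0.002, "spin": 0},
    {"x": 0, "y": 0.0025, "z": 0, "spin": 0},
    {"x": 0, "y": 0.0025, "z": 0, "spin": 0},
    {"x": 0, "y": 0.0025, "z": 0, "spin": 0}
  ]
}}

```text
time: 10.15
eef_pos: [0.4693, -0.0434, 0.1075]
orientation: [0.102, 3.14, 0.0]
wrist_force: [4.9, -0.4, -7.2]
opening: 0.0205
grip_force: 59.0
```

Emit:
{"api": "send_rows", "payload": {
  "steps": [
    {"x": 0, "y": 0, "z": 0.004, "spin": 0},
    {"x": 0, "y": 0.0025, "z": 0.004, "spin": 0},
    {"x": 0, "y": 0.0025, "z": 0.002, "spin": 0},
    {"x": 0, "y": 0.0025, "z": 0, "spin": 0},
    {"x": 0, "y": 0.0025, "z": 0, "spin": 0},
    {"x": 0, "y": 0.0025, "z": 0, "spin": 0}
  ]
}}

```text
time: 10.75
eef_pos: [0.4695, -0.0408, 0.1075]
orientation: [0.102, 3.14, 0.0]
wrist_force: [5.0, -0.5, -4.9]
opening: 0.0207
grip_force: 59.0
```

Emit:
{"api": "send_rows", "payload": {
  "steps": [
    {"x": 0, "y": 0, "z": 0.004, "spin": 0},
    {"x": 0, "y": 0.0025, "z": 0.004, "spin": 0},
    {"x": 0, "y": 0.0025, "z": 0.002, "spin": 0},
    {"x": 0, "y": 0.0025, "z": 0, "spin": 0},
    {"x": 0, "y": 0.0025, "z": 0, "spin": 0},
    {"x": 0, "y": 0.0025, "z": 0, "spin": 0}
  ]
}}

```text
time: 11.35
eef_pos: [0.4696, -0.0383, 0.1075]
orientation: [0.102, 3.14, 0.0]
wrist_force: [5.4, -0.1, -5.9]
opening: 0.0204
grip_force: 59.0
```

```bash
python3 -c "
from h import *
st()"
```

```text
jig [-97.     4.65 107.51] op 0.0202 grip 59.0 F [ 5.32 -0.11 -5.61] t 11.4
```

Emit:
{"api": "send_rows", "payload": {
  "steps": [
    {"x": 0, "y": 0, "z": 0.004, "spin": 0},
    {"x": 0, "y": 0.0025, "z": 0.004, "spin": 0},
    {"x": 0, "y": 0.0025, "z": 0.002, "spin": 0},
    {"x": 0, "y": 0.0025, "z": 0, "spin": 0},
    {"x": 0, "y": 0.0025, "z": 0, "spin": 0},
    {"x": 0, "y": 0.0025, "z": 0, "spin": 0}
  ]
}}

```text
time: 12.05
eef_pos: [0.4698, -0.0359, 0.1076]
orientation: [0.102, 3.14, 0.0]
wrist_force: [5.4, -0.9, -6.0]
opening: 0.0206
grip_force: 59.0
```

Emit:
{"api": "send_rows", "payload": {
  "steps": [
    {"x": 0, "y": 0, "z": 0.004, "spin": 0},
    {"x": 0, "y": 0.0025, "z": 0.004, "spin": 0},
    {"x": 0, "y": 0.0025, "z": 0.002, "spin": 0},
    {"x": 0, "y": 0.0025, "z": 0, "spin": 0},
    {"x": 0, "y": 0.0025, "z": 0, "spin": 0},
    {"x": 0, "y": 0.0025, "z": 0, "spin": 0}
  ]
}}

```text
time: 12.65
eef_pos: [0.4699, -0.0333, 0.1076]
orientation: [0.102, 3.14, 0.0]
wrist_force: [4.2, -0.1, -3.6]
opening: 0.0203
grip_force: 59.1
```

Emit:
{"api": "send_rows", "payload": {
  "steps": [
    {"x": 0, "y": 0, "z": 0.004, "spin": 0},
    {"x": 0, "y": 0.0025, "z": 0.004, "spin": 0},
    {"x": 0, "y": 0.0025, "z": 0.002, "spin": 0},
    {"x": 0, "y": 0.0025, "z": 0, "spin": 0},
    {"x": 0, "y": 0.0025, "z": 0, "spin": 0},
    {"x": 0, "y": 0.0025, "z": 0, "spin": 0}
  ]
}}

```text
time: 13.25
eef_pos: [0.4701, -0.0309, 0.1077]
orientation: [0.102, 3.14, 0.0]
wrist_force: [3.7, -0.6, -2.9]
opening: 0.0204
grip_force: 59.3
```

```bash
python3 -c "
from h import *
st()"
```

```text
jig [-97.12  12.18 107.64] op 0.0204 grip 59.3 F [ 3.67 -0.34 -2.66] t 13.3
```

The rod drops free at y = +12.2 and nearly so at 9.7. I rise a little further inside the hole, then feel both walls gently to centre it.

Emit:
{"api": "send_rows", "payload": {
  "steps": [
    {"x": 0, "y": 0, "z": -0.001, "spin": 0},
    {"x": 0, "y": 0, "z": -0.002, "spin": 0},
    {"x": 0, "y": 0, "z": -0.002, "spin": 0},
    {"x": 0, "y": 0, "z": -0.002, "spin": 0}
  ]
}}

```text
time: 13.75
eef_pos: [0.4701, -0.0309, 0.1096]
orientation: [0.102, 3.14, 0.0]
wrist_force: [3.2, -0.5, -2.3]
opening: 0.0204
grip_force: 59.3
```

```bash
python3 -c "
from h import *
st()"
```

```text
jig [-97.09  12.13 109.54] op 0.02 grip 59.3 F [ 3.35 -0.51 -2.09] t 13.8
```

Emit:
{"api": "send_rows", "payload": {
  "steps": [
    {"x": 0, "y": 0.0005, "z": 0, "spin": 0},
    {"x": 0, "y": 0.001, "z": 0, "spin": 0},
    {"x": 0, "y": 0.001, "z": 0, "spin": 0}
  ]
}}

```text
time: 14.15
eef_pos: [0.4702, -0.0301, 0.1095]
orientation: [0.103, 3.14, -0.001]
wrist_force: [2.6, -0.9, -2.6]
opening: 0.0203
grip_force: 59.4
```

```bash
python3 -c "
from h import *
st()"
```

```text
jig [-97.06  12.95 109.54] op 0.0204 grip 59.4 F [ 2.93 -1.06 -2.66] t 14.2
```

Emit:
{"api": "send_rows", "payload": {
  "steps": [
    {"x": 0, "y": -0.001, "z": 0, "spin": 0},
    {"x": 0, "y": -0.002, "z": 0, "spin": 0},
    {"x": 0, "y": -0.002, "z": 0, "spin": 0}
  ]
}}

```text
time: 14.55
eef_pos: [0.47, -0.0318, 0.1094]
orientation: [0.102, 3.14, 0.001]
wrist_force: [3.4, -0.0, -2.2]
opening: 0.0201
grip_force: 59.4
```

```bash
python3 -c "
from h import *
st()"
```

```text
jig [-97.12  11.24 109.47] op 0.0203 grip 59.4 F [ 3.81 -0.08 -2.19] t 14.6
```

Emit:
{"api": "send_rows", "payload": {
  "steps": [
    {"x": 0, "y": 0.0008, "z": 0, "spin": 0},
    {"x": 0, "y": 0.0008, "z": -0.002, "spin": 0},
    {"x": 0, "y": 0.0008, "z": -0.004, "spin": 0},
    {"x": 0, "y": 0.0008, "z": -0.006, "spin": 0},
    {"x": 0, "y": 0.0008, "z": -0.007, "spin": 0},
    {"x": 0, "y": 0.0008, "z": -0.008, "spin": 0},
    {"x": 0, "y": 0.0008, "z": -0.009, "spin": 0}
  ]
}}

```text
time: 15.35
eef_pos: [0.4701, -0.0313, 0.1183]
orientation: [0.103, 3.14, -0.0]
wrist_force: [5.0, -1.7, -8.0]
opening: 0.0205
grip_force: 58.8
```

```bash
python3 -c "
from h import *
st()"
```

```text
jig [-96.94  11.76 118.39] op 0.0204 grip 58.9 F [ 5.65 -1.69 -7.82] t 15.4
```

The rod is through the hole and bears on the module with ~5 N. I keep raising slowly.

Emit:
{"api": "send_rows", "payload": {
  "steps": [
    {"x": 0, "y": 0, "z": -0.001, "spin": 0},
    {"x": 0, "y": 0, "z": -0.002, "spin": 0},
    {"x": 0, "y": 0, "z": -0.003, "spin": 0},
    {"x": 0, "y": 0, "z": -0.004, "spin": 0},
    {"x": 0, "y": 0, "z": -0.005, "spin": 0},
    {"x": 0, "y": 0, "z": -0.006, "spin": 0}
  ]
}}

```text
time: 16.05
eef_pos: [0.4703, -0.0312, 0.1236]
orientation: [-0.103, -3.14, -0.0]
wrist_force: [7.5, -2.1, -12.5]
opening: 0.0206
grip_force: 59.0
```

```bash
python3 -c "
from h import *
st()"
```

```text
jig [-96.7   11.82 123.76] op 0.0201 grip 59.0 F [  7.12  -1.52 -11.83] t 16.1
```

Emit:
{"api": "send_rows", "payload": {
  "steps": [
    {"x": 0, "y": 0, "z": -0.001, "spin": 0},
    {"x": 0, "y": 0, "z": -0.002, "spin": 0},
    {"x": 0, "y": 0, "z": -0.003, "spin": 0},
    {"x": 0, "y": 0, "z": -0.004, "spin": 0},
    {"x": 0, "y": 0, "z": -0.005, "spin": 0},
    {"x": 0, "y": 0, "z": -0.006, "spin": 0},
    {"x": 0, "y": 0, "z": -0.007, "spin": 0},
    {"x": 0, "y": 0, "z": -0.008, "spin": 0}
  ]
}}

```text
time: 16.95
eef_pos: [0.4703, -0.0311, 0.1315]
orientation: [-0.103, -3.14, -0.0]
wrist_force: [8.1, -1.1, -13.6]
opening: 0.0206
grip_force: 59.0
```

```bash
python3 -c "
from h import *
st()"
```

```text
jig [-96.77  11.9  131.68] op 0.0204 grip 59.1 F [  8.14  -0.61 -13.1 ] t 17.0
```

Emit:
{"api": "send_rows", "payload": {
  "steps": [
    {"x": 0, "y": 0, "z": -0.001, "spin": 0},
    {"x": 0, "y": 0, "z": -0.002, "spin": 0},
    {"x": 0, "y": 0, "z": -0.003, "spin": 0},
    {"x": 0, "y": 0, "z": -0.003, "spin": 0}
  ]
}}

```text
time: 17.45
eef_pos: [0.4703, -0.0311, 0.1346]
orientation: [-0.103, -3.14, -0.0]
wrist_force: [8.3, -2.5, -11.2]
opening: 0.0202
grip_force: 59.1
```

```bash
python3 -c "
from h import *
st()"
```

```text
jig [-96.83  11.91 134.63] op 0.0201 grip 59.1 F [  8.55  -1.49 -11.76] t 17.5
```

Emit:
{"api": "send_rows", "payload": {
  "steps": [
    {"x": 0, "y": 0, "z": -0.001, "spin": 0},
    {"x": 0, "y": 0, "z": -0.002, "spin": 0},
    {"x": 0, "y": 0, "z": -0.003, "spin": 0},
    {"x": 0, "y": 0, "z": -0.004, "spin": 0},
    {"x": 0, "y": 0, "z": -0.005, "spin": 0},
    {"x": 0, "y": 0, "z": -0.006, "spin": 0},
    {"x": 0, "y": 0, "z": -0.0065, "spin": 0},
    {"x": 0, "y": 0, "z": -0.0065, "spin": 0}
  ]
}}

```text
time: 18.35
eef_pos: [0.4702, -0.0311, 0.141]
orientation: [-0.103, -3.14, -0.0]
wrist_force: [6.9, -1.4, -12.3]
opening: 0.0203
grip_force: 59.0
```

```bash
python3 -c "
from h import *
st()
c,T=wrist(); cv2.imwrite('pics/w5.png',c['image'][:,:,::-1])"
```

```text
jig [-96.93  11.93 141.03] op 0.0201 grip 59.0 F [  7.18  -0.93 -12.36] t 18.4
```

View pics/w5.png

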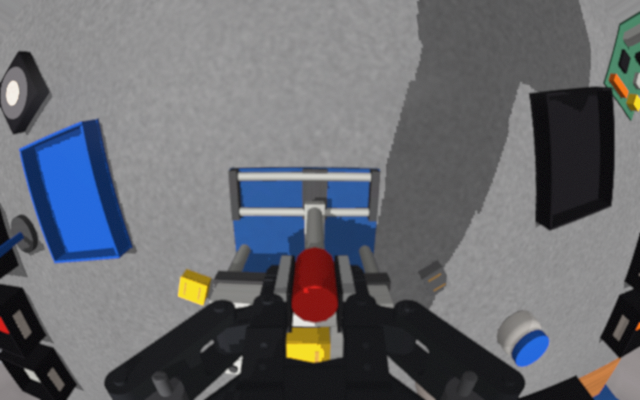

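The module (308,345) now stands about 20 mm up. I lower the riser, let go and rise.

Emit:
{"api": "send_rows", "payload": {
  "steps": [
    {"x": 0, "y": 0, "z": 0.005, "spin": 0},
    {"x": 0, "y": 0, "z": 0.011, "spin": 0},
    {"x": 0, "y": 0, "z": 0.018, "spin": 0},
    {"x": 0, "y": 0, "z": 0.025, "spin": 0},
    {"x": 0, "y": 0, "z": 0.032, "spin": 0},
    {"x": 0, "y": 0, "z": 0.039, "spin": 0},
    {"x": 0, "y": 0, "z": 0.044, "spin": 0},
    {"x": 0, "y": 0, "z": 0.044, "spin": 0}
  ]
}}

```text
time: 19.3
eef_pos: [0.47, -0.0311, 0.0977]
orientation: [-0.102, -3.14, 0.0]
wrist_force: [2.5, -0.7, -2.0]
opening: 0.0204
grip_force: 59.9
```

Emit:
{"api": "send_rows", "payload": {
  "steps": [
    {"x": 0, "y": 0, "z": 0, "spin": 0},
    {"x": 0, "y": 0, "z": 0, "spin": 0},
    {"x": 0, "y": 0, "z": 0, "spin": 0},
    {"x": 0, "y": 0, "z": 0, "spin": 0},
    {"x": 0, "y": 0, "z": -0.04, "spin": 0},
    {"x": 0, "y": 0, "z": -0.08, "spin": 0},
    {"x": 0, "y": 0, "z": -0.1, "spin": 0},
    {"x": 0, "y": 0, "z": -0.1, "spin": 0}
  ],
  "hand": 0.06
}}

```text
time: 20.1
eef_pos: [0.472, -0.0316, 0.2013]
orientation: [0.102, 3.134, -0.002]
wrist_force: [0.8, -0.3, -0.1]
opening: 0.0598
grip_force: 0.0
```

```bash
python3 - <<'E'
from h import *
st()
c,T=wrist(); s=read_state()
im=c["image"].astype(int); r,g,b=im[...,0],im[...,1],im[...,2]
def comp(m,z):
    n,l,st,ce=cv2.connectedComponentsWithStats(m.astype(np.uint8)); i=1+np.argmax(st[1:,4]); ys,xs=np.nonzero(l==i)
    return rect(atz(c,np.c_[xs,ys],z,T)), st[i]
print("mod",comp((r>120)&(g>100)&(b<80),.1365))
J=R.from_euler('z',-3.9,degrees=True)
go(J.apply([0,0,.24])+[.5661,-.0496,0],176.1)
E
```

```text
jig [-96.2   11.74 199.27] op 0.0601 grip 0.0 F [ 0.28 -0.14 -0.1 ] t 20.15
mod (array([558.4, -47.5,  42.4,  50.8,  86.1]), array([ 279,  287,   49,   45, 2050], dtype=int32))
shift mm [-97.7 -12.3 -43.1] spin 0.16 tilt [-0.001  0.   ] t 20.25
```

Emit:
{"api": "send_rows", "payload": {
  "steps": [
    {"x": -0.049, "y": -0.006, "z": 0, "spin": 0.2},
    {"x": -0.0977, "y": -0.0118, "z": 0, "spin": 0.2},
    {"x": -0.0977, "y": -0.0118, "z": 0.04, "spin": 0.2},
    {"x": -0.0977, "y": -0.0118, "z": 0.07, "spin": 0.2},
    {"x": -0.0977, "y": -0.0118, "z": 0.075, "spin": 0.2},
    {"x": -0.0977, "y": -0.0118, "z": 0.075, "spin": 0.2}
  ]
}}

```text
time: 20.85
eef_pos: [0.5647, -0.0488, 0.1208]
orientation: [-0.108, -3.134, -0.001]
wrist_force: [0.2, 0.0, 0.2]
opening: 0.0602
grip_force: 0.0
```

```bash
python3 - <<'E'
from h import *
st()
c,T=wrist(); k=c["image"][200:400,220:420,::-1]; cv2.imwrite("pics/w6.png",cv2.resize(k,None,fx=3,fy=3,interpolation=2))
E
```

```text
jig [ -0.13   0.49 122.65] op 0.0599 grip 0.0 F [-0.06  0.36  0.62] t 20.9
```

View pics/w6.png

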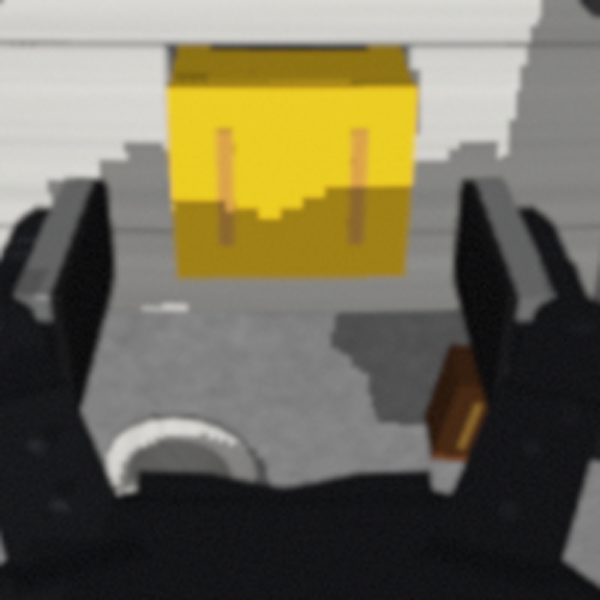

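The crop shows the module (centre col 292) between the open fingers (mid col 284), a ~1.5 mm offset. I correct that, descend and grip.

Emit:
{"api": "send_rows", "payload": {
  "steps": [
    {"x": 0, "y": 0.0012, "z": 0.006, "spin": 0},
    {"x": 0, "y": 0.0012, "z": 0.012, "spin": 0},
    {"x": 0, "y": 0.0012, "z": 0.018, "spin": 0},
    {"x": 0, "y": 0.0012, "z": 0.018, "spin": 0}
  ]
}}

```text
time: 21.4
eef_pos: [0.566, -0.0479, 0.104]
orientation: [-0.108, -3.138, -0.0]
wrist_force: [0.3, -0.0, 0.2]
opening: 0.0598
grip_force: 0.0
```

Emit:
{"api": "send_rows", "payload": {
  "steps": [
    {"x": 0, "y": 0, "z": 0, "spin": 0},
    {"x": 0, "y": 0, "z": 0, "spin": 0},
    {"x": 0, "y": 0, "z": 0, "spin": 0},
    {"x": 0, "y": 0, "z": 0, "spin": 0},
    {"x": 0, "y": 0, "z": 0, "spin": 0}
  ],
  "hand": 0.03,
  "force": 60
}}

```text
time: 21.9
eef_pos: [0.5668, -0.048, 0.105]
orientation: [-0.108, -3.14, -0.0]
wrist_force: [0.0, 0.7, -0.6]
opening: 0.042
grip_force: 61.7
```

```bash
python3 -c "
from h import *
st()"
```

```text
jig [  0.59   1.6  105.01] op 0.0426 grip 61.7 F [ 0.08  1.08 -0.48] t 21.95
```

Emit:
{"api": "send_rows", "payload": {
  "steps": [
    {"x": 0, "y": 0, "z": -0.002, "spin": 0},
    {"x": 0, "y": 0, "z": -0.006, "spin": 0},
    {"x": 0, "y": 0, "z": -0.012, "spin": 0},
    {"x": 0, "y": 0, "z": -0.02, "spin": 0},
    {"x": 0, "y": 0, "z": -0.035, "spin": 0},
    {"x": 0, "y": 0, "z": -0.06, "spin": 0},
    {"x": 0, "y": 0, "z": -0.08, "spin": 0},
    {"x": 0, "y": 0, "z": -0.08, "spin": 0}
  ]
}}

```text
time: 22.8
eef_pos: [0.5694, -0.0487, 0.1897]
orientation: [0.108, 3.132, -0.003]
wrist_force: [0.5, -0.7, -1.3]
opening: 0.0427
grip_force: 62.9
```

```bash
python3 - <<'E'
from h import *
st()
go((.437,.2934,.18),190.4)
c=read_camera("top"); im=c["image"].astype(int); r,g,b=im[...,0],im[...,1],im[...,2]
for th in (50,70,85):
    k=np.zeros(r.shape,np.uint8); k[195:270,205:270]=((r<th)&(g<th)&(b<th))[195:270,205:270]
    ys,xs=np.nonzero(cv2.morphologyEx(k,cv2.MORPH_OPEN,np.ones((3,3),np.uint8))); print(rect(atz(c,np.c_[xs,ys],.03)))
ys,xs=np.nonzero(((r>150)&(g>130)&(b<90))[160:215,300:370]); print("yellow px in nest area",len(xs), (xs.mean()+300,ys.mean()+160) if len(xs) else '')
E
```

```text
jig [  2.26   1.31 187.59] op 0.0423 grip 62.9 F [ 0.55 -0.21 -1.22] t 22.85
shift mm [153.6 331.9   5.4] spin -14.34 tilt [ 0.002 -0.001] t 22.9
[435.9 292.  158.4 132.6  10.4]
[436.1 291.8 161.8 135.8  10.3]
[428.8 279.4 186.2 159.9  10.4]
yellow px in nest area 0
```

The module is held (load ≈ −1 N). Moving to over the black tray.

Emit:
{"api": "send_rows", "payload": {
  "steps": [
    {"x": 0.154, "y": 0.331, "z": 0, "spin": -14.3},
    {"x": 0.154, "y": 0.331, "z": 0, "spin": -14.3},
    {"x": 0.154, "y": 0.331, "z": 0, "spin": -14.3},
    {"x": 0.154, "y": 0.331, "z": 0, "spin": -14.3},
    {"x": 0.154, "y": 0.331, "z": 0, "spin": -14.3},
    {"x": 0.154, "y": 0.331, "z": 0, "spin": -14.3},
    {"x": 0.154, "y": 0.331, "z": 0, "spin": -14.3},
    {"x": 0.154, "y": 0.331, "z": 0, "spin": -14.3}
  ]
}}

```text
time: 23.75
eef_pos: [0.433, 0.296, 0.1837]
orientation: [0.291, -3.126, -0.001]
wrist_force: [0.5, -0.3, -1.3]
opening: 0.0421
grip_force: 62.8
```

Emit:
{"api": "send_rows", "payload": {
  "steps": [
    {"x": 0, "y": 0, "z": 0, "spin": 0},
    {"x": 0, "y": 0, "z": 0, "spin": 0},
    {"x": 0, "y": 0, "z": 0, "spin": 0}
  ]
}}

```text
time: 24.05
eef_pos: [0.4363, 0.2914, 0.1844]
orientation: [0.281, -3.128, 0.001]
wrist_force: [-0.4, 0.6, -0.6]
opening: 0.0422
grip_force: 62.8
```

```bash
python3 - <<'E'
from h import *
st()
go((.436,.292,.004),190.4)
c,T=wrist(); im=c["image"].astype(int); r,g,b=im[...,0],im[...,1],im[...,2]
k=((r>110)&(g>90)&(b<70)).astype(np.uint8); k[:, :240]=0; k[:,400:]=0
ys,xs=np.nonzero(k); print("yellow held",len(xs), xs.min(),xs.max(),ys.min(),ys.max())
E
```

```text
jig [-152.53  331.32  184.59] op 0.0424 grip 62.8 F [ 0.57  0.31 -0.36] t 24.1
shift mm [  0.4   0.8 180.7] spin -0.18 tilt [-0. -0.] t 24.15
yellow held 7644 268 362 225 312
```

Emit:
{"api": "send_rows", "payload": {
  "steps": [
    {"x": 0, "y": 0, "z": 0.045, "spin": 0},
    {"x": 0, "y": 0, "z": 0.09, "spin": 0},
    {"x": 0, "y": 0, "z": 0.13, "spin": 0},
    {"x": 0, "y": 0, "z": 0.155, "spin": 0},
    {"x": 0, "y": 0, "z": 0.17, "spin": 0},
    {"x": 0, "y": 0, "z": 0.17, "spin": 0}
  ]
}}

```text
time: 24.8
eef_pos: [0.4344, 0.2909, 0.0126]
orientation: [0.281, -3.124, 0.003]
wrist_force: [0.5, 0.7, -0.1]
opening: 0.0424
grip_force: 62.8
```

Emit:
{"api": "send_rows", "payload": {
  "steps": [
    {"x": 0, "y": 0, "z": 0.003, "spin": 0},
    {"x": 0, "y": 0, "z": 0.006, "spin": 0},
    {"x": 0, "y": 0, "z": 0.009, "spin": 0},
    {"x": 0, "y": 0, "z": 0.009, "spin": 0}
  ]
}}

```text
time: 25.2
eef_pos: [0.4362, 0.2928, 0.0063]
orientation: [-0.284, 3.128, 0.0]
wrist_force: [0.3, -0.3, -1.5]
opening: 0.0426
grip_force: 62.8
```

```bash
python3 -c "
from h import *
st(); print(read_state()['eef_pos'])"
```

```text
jig [-152.94  332.78    6.34] op 0.0424 grip 62.8 F [-0.12 -0.29 -0.96] t 25.25
[0.43616392 0.29286386 0.00636534]
```

Continuing in small steps until the floor is felt.

Emit:
{"api": "send_rows", "payload": {
  "steps": [
    {"x": 0, "y": 0, "z": 0.002, "spin": 0},
    {"x": 0, "y": 0, "z": 0.004, "spin": 0},
    {"x": 0, "y": 0, "z": 0.004, "spin": 0}
  ]
}}

```text
time: 25.6
eef_pos: [0.4356, 0.2926, 0.0016]
orientation: [0.284, -3.128, 0.0]
wrist_force: [-0.7, -0.1, -0.8]
opening: 0.0422
grip_force: 62.8
```

Emit:
{"api": "send_rows", "payload": {
  "steps": [
    {"x": 0, "y": 0, "z": 0.001, "spin": 0},
    {"x": 0, "y": 0, "z": 0.002, "spin": 0},
    {"x": 0, "y": 0, "z": 0.002, "spin": 0}
  ]
}}

```text
time: 25.9
eef_pos: [0.4359, 0.2927, 0.0001]
orientation: [-0.284, 3.129, -0.0]
wrist_force: [-0.2, -0.4, 0.3]
opening: 0.0426
grip_force: 63.0
```

Emit:
{"api": "send_rows", "payload": {
  "steps": [
    {"x": 0, "y": 0, "z": 0.001, "spin": 0},
    {"x": 0, "y": 0, "z": 0.002, "spin": 0},
    {"x": 0, "y": 0, "z": 0.002, "spin": 0}
  ]
}}

```text
time: 26.2
eef_pos: [0.436, 0.2927, -0.0001]
orientation: [-0.284, 3.128, 0.0]
wrist_force: [-5.6, -3.7, 16.6]
opening: 0.0422
grip_force: 64.8
```

The floor is felt at TCP z ≈ 0. I ease off the press, open and retreat.

Emit:
{"api": "send_rows", "payload": {
  "steps": [
    {"x": 0, "y": 0, "z": -0.002, "spin": 0},
    {"x": 0, "y": 0, "z": -0.002, "spin": 0},
    {"x": 0, "y": 0, "z": -0.002, "spin": 0}
  ]
}}

```text
time: 26.5
eef_pos: [0.4362, 0.2928, 0.0]
orientation: [-0.284, 3.128, 0.0]
wrist_force: [-0.2, -0.2, 3.4]
opening: 0.0422
grip_force: 63.4
```

Emit:
{"api": "send_rows", "payload": {
  "steps": [
    {"x": 0, "y": 0, "z": 0, "spin": 0},
    {"x": 0, "y": 0, "z": 0, "spin": 0},
    {"x": 0, "y": 0, "z": 0, "spin": 0},
    {"x": 0, "y": 0, "z": 0, "spin": 0},
    {"x": 0, "y": 0, "z": -0.02, "spin": 0},
    {"x": 0, "y": 0, "z": -0.06, "spin": 0},
    {"x": 0, "y": 0, "z": -0.11, "spin": 0},
    {"x": 0, "y": 0, "z": -0.11, "spin": 0}
  ],
  "hand": 0.065
}}

```text
time: 27.3
eef_pos: [0.4401, 0.2948, 0.1165]
orientation: [-0.283, 3.118, 0.006]
wrist_force: [0.8, -0.2, 1.2]
opening: 0.0648
grip_force: 0.0
```

Emit:
{"api": "send_rows", "payload": {
  "steps": [
    {"x": 0, "y": 0, "z": -0.03, "spin": 0},
    {"x": 0, "y": 0, "z": -0.03, "spin": 0},
    {"x": 0, "y": 0, "z": -0.03, "spin": 0}
  ]
}}

```text
time: 27.6
eef_pos: [0.4364, 0.293, 0.1402]
orientation: [-0.284, 3.127, 0.001]
wrist_force: [-0.4, 0.3, -0.6]
opening: 0.0648
grip_force: 0.0
```

```bash
python3 - <<'E'
from h import *
st()
c,T=wrist(); im=c["image"].astype(int); r,g,b=im[...,0],im[...,1],im[...,2]
n,l,s,ce=cv2.connectedComponentsWithStats(((r>90)&(g>75)&(b<70)).astype(np.uint8)); i=1+np.argmax(s[1:,4]); ys,xs=np.nonzero(l==i)
print(s[i],rect(atz(c,np.c_[xs,ys],.03,T)))
E
```

```text
jig [-153.37  332.55  139.37] op 0.065 grip 0.0 F [-0.23  0.11  0.03] t 27.65
[ 289  171   52   50 2455] [432.9 291.6  46.6  45.7  10.4]
```

The module lies square in the tray's middle (top plus a sliver of near face, centred at 0.433, 0.292), and the hand is clear. Handing in.

```bash
python3 -c "
from plant import *
print(sign_off())"
```

```text
the job is handed in; nothing more can be done
None
```

The yellow module was pushed up out of the nest, pulled out and set flat in the middle of the black tray, and the job was handed in at about 28 s with the hand clear; `sign_off()` returned no verdict. Note that the real fingertips sit about 17 mm behind the reported TCP, not 22 mm ahead as stated, so I worked from the measured value.

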